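# Rinse a custard cup on the sprung glass rinser and set it to drain

## Task

Rinse the glass custard cup that stands upside down on the bare counter: carry it, still mouth down, to the steel glass rinser, press its rim squarely down on the black star until the star is fully down against its stop, and hold it fully down for two seconds, without ever leaning on it with more than about 30 N. Then let the star come back up and set the cup down gently, not dropped, still mouth down, with its whole rim on the free half of the black trivet and clear of the cup that is draining there. Leave everything else where it is.

Things in the scene. Friction and masses are not known exactly. Their poses are not given: they have to be found in the camera images.
- cup: Clear glass custard cup to rinse, 0.14 to 0.23 kg, upside down on the bare counter. 70 mm tall, wall 4 mm; outside diameter 60 mm at the foot (uppermost), 61 mm at 22 mm below it, 68 mm at 45 mm below, 76 mm at the rim. Origin: centre of the mouth, in the rim's plane; z axis points to the foot (up while upside down). Grip it from above across the straight foot, the upper 22 mm.
- cup_done: Identical cup, rinsed already, upside down on one half of the trivet, 50 to 60 mm from the trivet's centre on its +y side. Origin at the centre of the mouth, z axis to the foot (up). Bystander.
- rinser: Glass rinser fixed on the counter: square steel drip tray 170 x 170 mm, rim 44 mm high, slotted grille 34 mm above the counter, a sprung black star in the middle. Origin: centre of the tray, at counter height; the star's axis is the vertical through it. z up.
- rinser_axis (a point): Centre of the grille, on the star's axis, 34 mm above the counter. The star: six arms, 100 mm across; 28 mm wide hub, 10 mm above the arms, goes inside the cup. It sits on a threaded height sleeve: arm tops 57 to 75 mm above the counter when up, set differently each time and not reported, so where the star is met and where it stops must be felt or seen.
- star (a joint): How far the star is pressed down from its rest, in m: 0 up, 0.012 hard against its stop. Counts as fully down above 0.0108. It starts to move at about 3 N and takes about 10 N just before the stop; beyond the stop it is rigid. It springs back by itself.
- trivet: Black plastic slatted trivet fixed flat on the counter, 150 mm along its x, 220 mm along its y, top 10 mm above the counter. Origin at its centre on the counter. Its free half is the -y half; the middle of that half is at y = -55 mm in its frame.
- spatula: Green spatula, 280 mm long, lying on the counter beyond the task's things. Bystander.
- scoop: Aluminium scoop, about 190 mm long, 34 mm high, lying on the counter. Bystander.
- shaker: White shaker with steel top, 44 mm diameter, 80 mm tall, origin under its centre. Bystander.
- mug: Blue mug, 82 mm diameter, 95 mm tall, origin under its centre. Bystander.
- jar: Amber jar with steel lid, 72 mm diameter, 105 mm tall, origin under its centre. Bystander.
Not all that is in view belongs to the job. Leave any purple look-alike of the cup alone. Of the things that look like the rinser, take the one that is farthest from the robot's base at the start.

How it is judged (in metres and radians):
On the way:
1. the cup, mouth down and centred within 12 mm, holds the star fully down for 1.5 s (value of joint star above 0.0108 m and contact force between cup and rinser above 4 N and horizontal distance between cup and rinser below 0.012 m and angle between cup's own z axis and vertical below 0.12 rad), for 1.5 s.
At the end, for the whole second after the job is handed in: The cup rests mouth down (0.08 rad) on the trivet's free half, whole rim on it (centre within 37 mm of the long centre line, at most 72 mm from the middle), 4 mm or more clear of the other cup, which still stands mouth down on the trivet; the star is back up (under 2 mm down) (contact force between cup and trivet above 0.3 N and angle between each of cup, cup_done's own z axis and vertical below 0.08 rad and x of cup in the frame of trivet between -0.037 and 0.037 m and y of cup in the frame of trivet between -0.072 and 0 m and horizontal distance between cup and cup_done above 0.08 m and linear speed of cup below 0.01 m/s and value of joint star below 0.002 m and x of cup_done in the frame of trivet between -0.037 and 0.037 m and y of cup_done in the frame of trivet below 0.072 m); the robot touches nothing.
It fails at once if the cup is leaned on the rinser with more than 30 N (contact force between cup and rinser above 30 N).
It fails at once if the cup is dropped (falls free faster than 0.4 m/s, some 8 mm) (contact force between the fingers and cup below 0.05 N and linear speed of cup above 0.4 m/s).
It fails at once if the cup is turned over or laid on its side (angle between cup's own z axis and vertical above 0.8 rad).
It fails at once if the other cup is shifted by more than 20 mm (distance of cup_done from where it was at the start of the episode above 0.02 m).
It fails at once if a bystander is shifted by more than 30 mm (distance of any of spatula, scoop, shaker, mug, jar from where it was at the start of the episode above 0.03 m).
It also fails if it takes over 58 s, if anything falls off the work surface, if the arm or the gripper's body presses on something with over 40 N, if the wrist force passes 120 N, or if a joint passes its speed limit or range.

## Robot

A 7-joint arm with a two-finger parallel gripper is mounted at the origin on the work surface. World frame = base frame: x ahead of the robot, y to its left, z up, the work surface at z = 0. Lengths are in mm, angles in rad, forces in N, time in s.
With the tool pointing down it reaches from about 400 to 875 mm from the base axis. Payload 4.4 kg.
Tool frame: the origin (TCP) lies midway between the tips of the shut fingers; the grasp point (between the pads) lies 19 mm behind it; z points along the fingers, y is the line along which they close (so a half turn about z gives the same grasp; the last joint's range is limited). The gripper opens to 85 mm and grips with 20 to 120 N. Pads are 22 mm wide; open, the fingers measure 114 mm over their backs; the gripper's body (76 mm by 85 mm) begins 54 mm behind the grasp point. The pads swing forward as they close: fully open they stand 13 mm farther back than shut.
Start: joints at [-1.247, 0.628, 0.038, 1.517, -0.027, 0.996, -0.02], TCP at [246.979, 601.265, 199.313] pointing down, gripper open.
Joint ranges: [-3.06, 3.06], [-0.37, 2.12], [-1.25, 1.32], [0.18, 2.47], [-1.1, 4.24], [0.23, 1.98], [-2.94, 2.94]. Speed limits (rad/s): [2.57, 2.57, 3.14, 3.14, 3.14, 3.14, 3.14].

## Interface

Orientations are given as [roll, pitch, yaw] about the fixed x, y, z axes, in that order (R = Rz(yaw) Ry(pitch) Rx(roll)).
In Python, from cell import telemetry, eyes, ctrl, finder gives the robot as it stands.
- The arm moves only by the tool move_arm, never from a script. Its argument "steps" is a list of rows, each a list of 7 numbers: the turn, a rotation vector about the world's x, y, z in degrees, then the shift along the world's x, y, z in m, then the finger opening in m, from 0 to 0.0854. A call has 1 to 5 rows; each row shifts and turns the commanded pose from where the row before left it; what a row does not reach is not made up. A row lasts 1/10 s, in which the tool goes at most 50 mm and 8.59 degrees, less where a joint would pass 70% of its speed; a pose out of reach is approached as far as the arm can. A call with a gripper value outside its range is refused whole. The fingers move at their own pace and stop on an object; the grip force is fixed at half the most. Time passes only in rows, so rows that do not move let the fingers close. It gives the time, the measured TCP pose, the force, the opening and the grip force at its end, in the units of the state.
- telemetry.read_state(): the state, without advancing time (a new reading comes with each control period).
- eyes.get_image(name): name is "scene" or "side" or "wrist"; returns (picture, depth): 384x512x3 uint8, blue, green, red; 384x512 float32, mm along the optical axis (not along the pixel's ray), 0 where there is no reading.
- eyes.calibration(name): a dict with "fx", "fy", "cx", "cy" (pixels), "position" and "attitude" of the camera in the world. Camera axes: x right, y down, z forward; pixel columns grow to the right and rows downward; lengths in mm; the calibration is good to about 2 mm. The wrist camera is an equidistant fisheye: a pixel r from the principal point sees the ray r / f radians off the axis. A picture is of the moment at which its call begins: read the wrist's pose just before it. calibration takes no time and is no camera call; for the wrist camera it gives the pose at the moment of the call.
- ctrl.finish_job(): hands the job in; it is judged then, once.
Trained networks look in the newest picture that a camera, given by its name, has taken for a name from the list of things; names that differ only in an ending like _2 or _b are one class to them, and where a whole thing is asked for, a point or a joint stands for the part that bears it (a point fixed in the world has none). Each returns a list of dicts, best first, with "confidence" (0 to 1); they miss things now and then, are a little off and sometimes report something else, mostly with a low value. They report only what shows in the picture. A call takes as long as a camera call. They do not tell look-alikes from the thing itself.
- finder.boxes_of(camera, name): "location" ([x, y, z] in mm, in the coordinates of the camera as it stood for that picture, good to about 4 mm: the middle of the surface that is visible of it).
- finder.cut_out(camera, name): "mask" (384x512 bool, what is visible of it).
- finder.pinpoint(camera, name): "location" ([x, y, z] in mm, in the coordinates of the camera as it stood for that picture, good to about 4 mm: a listed point, or the origin of a listed thing).
The state is a dict: "clock": time; "qpos": joint angles; "qd": joint speeds; "tau": joint torques, N m; "eef_pos": TCP position; "tool_rot": TCP orientation; "force": force on the tool from outside, world axes, zero at the start; "torque": the same for the moment, N m; "width": finger opening in mm; "gripper_force": force on a finger pad.
Only numpy, scipy, OpenCV 4.12 (cv2) and the standard library are available. Lean on these libraries where they do the work, as an engineer would, in place of code of your own. Each camera call takes 0.05 s, during which the arm holds its last target. There are 200 camera calls.

## Working session

There is one attempt and no reset: what is moved stays moved. The work goes in short steps, Python scripts to look and compute and a tool call to move; the robot and the scene stay as the last step left them, time stands still between calls to the robot, and variables do not carry over. Pictures are saved under pics/ and viewed, at most 10 in all, crops included, and the job is handed in when it is done.

Besides the shell and the picture viewer there is one more tool, called after "Emit:" as name(argument=value, ...), one argument or row to a line, values as JSON. move_arm: Moves the arm, as the interface text tells. Its arguments: {"type":"object","properties":{"steps":{"type":"array"}},"required":["steps"]}

```bash
mkdir -p pics
cat > h.py <<'E'
import numpy as np, cv2
from scipy.spatial.transform import Rotation as R
from cell import telemetry, eyes, ctrl, finder
def T(cal):
    a=np.array(cal["attitude"],float)
    M=a if a.shape==(3,3) else R.from_euler('xyz',a).as_matrix()
    return M,np.array(cal["position"],float)
def world(cam,p):
    M,t=T(eyes.calibration(cam)); return M@np.array(p)+t
E
python3 - <<'E'
from h import *
print(telemetry.read_state()); print(eyes.calibration("scene")); print(eyes.calibration("side"))
ims=[]
for c in ("scene","side"):
    im,d=eyes.get_image(c); ims.append(im); cv2.imwrite(f"pics/{c}0.png",im)
    for n in ("cup","cup_done","rinser","rinser_axis","trivet","spatula","scoop","shaker","mug","jar"):
        for r in finder.pinpoint(c,n): print(c,n,round(r["confidence"],2),world(c,r["location"]).round(0))
E
```

```text
{'clock': 0.0, 'qpos': array([-1.24677954,  0.62932999,  0.03848522,  1.51836914, -0.02699735,
        0.99631761, -0.01999582]), 'qd': array([-0.001988  ,  0.00029229,  0.00069336,  0.00076594, -0.00146756,
       -0.00087442,  0.00024822]), 'tau': array([ 2.11647844e-04, -5.63405299e+01,  1.22656245e+00, -1.93439591e+01,
        1.10959826e-02,  1.05258744e-02,  1.69453887e-05]), 'eef_pos': array([246.74860918, 600.59702515, 198.40004828]), 'tool_rot': array([-3.13968842e+00,  5.21367029e-05,  2.75174652e+00]), 'force': array([ 0.92671976,  0.25985215, -0.69026723]), 'torque': array([-0.00748173,  0.01615185,  0.02869981]), 'gripper_force': 0.0, 'width': 85.33004787386554}
{'fx': 438.0122968355261, 'fy': 438.0122968355261, 'cx': 252.70622561091227, 'cy': 197.01445328783487, 'position': array([1364.20457255,  435.1744027 , 1057.09598285]), 'attitude': array([-2.37915779, -0.01300731,  2.0433753 ])}
{'fx': 399.7646801625824, 'fy': 399.7646801625824, 'cx': 257.46201651656264, 'cy': 193.0025805390402, 'position': array([   9.36901976, -687.67568716, 1029.48494561]), 'attitude': array([
[... 637 characters left out ...]

scene shaker 0.76 [712.  -6.   1.]
scene mug 0.87 [ 674. -387.   -1.]
scene jar 0.8 [681. 428.   0.]
side cup 0.87 [445.  77.   2.]
side cup 0.81 [555.  33.   0.]
side cup 0.63 [462. 269.   2.]
side cup_done 0.65 [464. 329.  10.]
side rinser 0.88 [ 530. -248.   -1.]
side rinser 0.74 [ 232. -315.   -1.]
side rinser_axis 0.95 [ 529. -255.   33.]
side rinser_axis 0.73 [ 235. -315.   35.]
side rinser_axis 0.7 [462. 274.   1.]
side trivet 0.66 [459. 270.   5.]
side spatula 0.68 [768. 114.   1.]
side spatula 0.23 [ 756. -201.    4.]
side scoop 0.84 [ 760. -202.   -2.]
side shaker 0.6 [713.  -7.  -1.]
side mug 0.82 [ 677. -387.   -3.]
side jar 0.9 [677. 423.  -3.]
side jar 0.41 [ 530. -249.   -1.]
```

View pics/scene0.png

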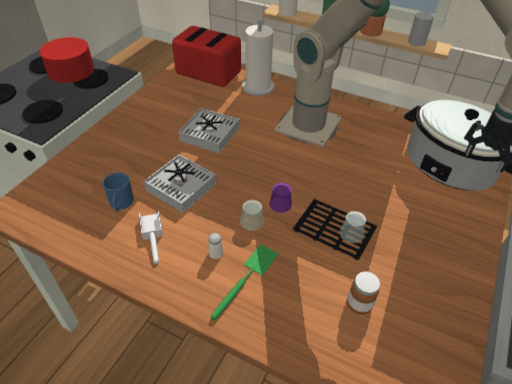

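View pics/side0.png

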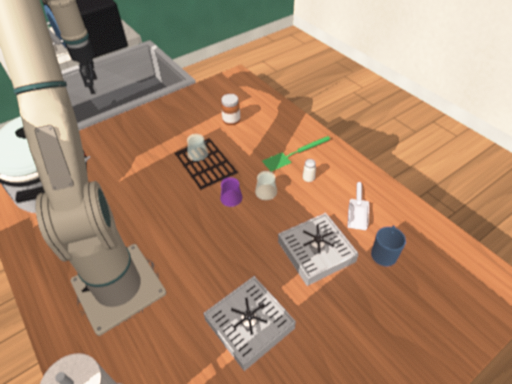

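The scene picture shows the clear cup at about (252,215) and the purple look-alike at (281,197). The far rinser is at (180,180), and the trivet at (335,228) with cup_done at (354,228). The side picture agrees, with the clear cup at (266,186) and the rinser at (318,246). So the cup is near (557,35), the rinser near (529,-250) and the trivet near (462,273).

Run:
```python
from h import *
for c in ("scene","side"):
    im,d=eyes.get_image(c); k=eyes.calibration(c); M,t=T(k)
    v,u=np.mgrid[0:384,0:512]
    P=np.dstack([(u-k["cx"])/k["fx"]*d,(v-k["cy"])/k["fy"]*d,d])@M.T+t
    ok=d>0; g=im.max(2)
    near=lambda x,y,r: ok&(np.hypot(P[...,0]-x,P[...,1]-y)<r)
    # star height: dark pixels
    m=near(529,-250,52)&(g<60); z=P[...,2][m]
    print(c,"star dark z pct",m.sum(),np.percentile(z,[5,25,50,75,95]).round(1), "xy",P[m&(P[...,2]>50)][:,:2].mean(0).round(1) if (m&(P[...,2]>50)).any() else "")
    m=near(529,-250,135)&(P[...,2]>25)&(P[...,2]<55)
    r=cv2.minAreaRect(P[m][:,:2].astype(np.float32)); print(" rinser rect",r)
    m=near(462,273,160)&(g<70)&(P[...,2]<16)&(P[...,2]>-2)
    r=cv2.minAreaRect(P[m][:,:2].astype(np.float32)); print(" trivet rect",m.sum(),r, np.percentile(P[m][:,2],[5,50,95]).round(1))
    for (x,y) in((557,35),(464,330)):
        m=near(x,y,60)&(P[...,2]>62)&(P[...,2]<90); print(" cup top",m.sum(),P[m].mean(0).round(1) if m.any() else "", P[...,2][near(x,y,45)].max())
    for n in ("cup","cup_done","rinser_axis","trivet"):
        for q in finder.pinpoint(c,n)[:4]: print(c,n,round(q["confidence"],2),world(c,q["location"]).round(1))
```

```text
scene star dark z pct 132 [65.5 69.7 71.5 73.3 77.9] xy [ 531.3 -246.9]
 rinser rect ((530.6080322265625, -249.12322998046875), (176.85728454589844, 177.67884826660156), 81.58457946777344)
 trivet rect 1434 ((458.697265625, 274.7938232421875), (223.91299438476562, 164.44874572753906), 85.34716033935547) [ 1.4  8.6 12.8]
 cup top 245 [560.   34.5  69. ] 74.04044061421769
 cup top 323 [470.8 331.3  77. ] 84.48228042834376
scene cup 0.94 [554.9  32.6   3.2]
scene cup 0.8 [440.   82.5   1. ]
scene cup 0.2 [ 7.125e+02 -5.800e+00 -4.000e-01]
scene cup_done 0.65 [464.4 331.    7.6]
scene rinser_axis 0.64 [ 759.  -201.1   -2.1]
scene rinser_axis 0.59 [ 528.4 -249.4   33.7]
scene rinser_axis 0.58 [ 238.3 -311.7   35. ]
scene rinser_axis 0.39 [ 527.9 -247.7    2.7]
scene trivet 0.98 [460.7 276.6   5.7]
side star dark z pct 20 [67.8 70.4 71.8 74.5 79. ] xy [ 516.1 -253. ]
 rinser rect ((527.641845703125, -253.37283325195312), (173.19105529785156, 173.46421813964844), 80.85882568359375)
 trivet rect 532 ((460.99139404296875, 272.2657470703125), (216.52503967285156, 146.5397186279297), 85.60220336914062) [ 2.2  6.9 10.6]
 cup top 201 [552.9  28.5  67.4] 72.79357299595324
 cup top 197 [459.  321.4  75.2] 81.85895090959139
side cup 0.66 [554.6  31.3  -1.6]
side cup 0.62 [442.5  76.8   1.4]
side cup_done 0.62 [463.6 329.2  14. ]
side rinser_axis 0.91 [ 526.6 -255.9   35.7]
side rinser_axis 0.74 [ 233.6 -316.5   34.2]
side trivet 0.83 [462.6 271.1   1.9]
```

Emit:
move_arm(
  steps=[
    [0,0,0,0.0206,-0.0378,0,0.0854],
    [0,0,0,0.0206,-0.0378,0,0.0854],
    [0,0,0,0.0206,-0.0378,0,0.0854],
    [0,0,0,0.0206,-0.0378,0,0.0854],
    [0,0,0,0.0206,-0.0378,0,0.0854],
  ],
)

```text
clock: 2.1
eef_pos: [350.7, 410.8, 199.5]
tool_rot: [3.141, 0.0, 2.752]
force: [1.0, 0.5, 0.8]
width: 85.4
gripper_force: 0.0
```

Emit:
move_arm(
  steps=[
    [0,0,0,0.0206,-0.0378,0,0.0854],
    [0,0,0,0.0206,-0.0378,0,0.0854],
    [0,0,0,0.0206,-0.0378,0,0.0854],
    [0,0,0,0.0206,-0.0378,0,0.0854],
    [0,0,0,0.0206,-0.0378,0,0.0854],
  ],
)

```text
clock: 2.6
eef_pos: [453.8, 221.8, 199.6]
tool_rot: [3.141, 0.0, 2.752]
force: [1.1, 0.8, -0.6]
width: 85.4
gripper_force: 0.0
```

Emit:
move_arm(
  steps=[
    [0,0,0,0.0206,-0.0378,0,0.0854],
    [0,0,0,0.0206,-0.0378,0,0.0854],
    [0,0,0,0.0206,-0.0378,0,0.0854],
    [0,0,0,0.0206,-0.0378,0,0.0854],
    [0,0,0,0.0206,-0.0378,0,0.0854],
  ],
)

```text
clock: 3.1
eef_pos: [556.8, 32.6, 199.6]
tool_rot: [3.141, 0.0, 2.752]
force: [0.7, -0.0, 1.0]
width: 85.4
gripper_force: 0.0
```

Check with the wrist camera before descending.

Run:
```python
from h import *
k=eyes.calibration("wrist"); print(k)
im,d=eyes.get_image("wrist"); cv2.imwrite("pics/wrist1.png",im)
for q in finder.pinpoint("wrist","cup"): print(round(q["confidence"],2),world("wrist",q["location"]).round(1))
M,t=T(k); v,u=np.mgrid[0:384,0:512]
dx,dy=u-k["cx"],v-k["cy"]; r=np.hypot(dx,dy)+1e-9; th=r/k["fx"]
P=np.dstack([np.tan(th)*dx/r*d,np.tan(th)*dy/r*d,d])@M.T+t
for q in finder.cut_out("wrist","cup")[:3]:
    m=q["mask"]&(d>0)&(th<1.4)&(P[...,2]>62)&(P[...,2]<78)
    if m.sum()>20: print(m.sum(),P[m].mean(0).round(1),cv2.minEnclosingCircle(P[m][:,:2].astype(np.float32)))
```

```text
{'fx': 297.3186396354542, 'fy': 297.3186396354542, 'cx': 257.34167105344096, 'cy': 191.05878405808483, 'position': array([489.32706579,  60.11561972, 374.68505827]), 'attitude': array([ 2.85024173e+00, -7.07728164e-04,  1.18122361e+00])}
0.97 [444.2  70.2   2.1]
0.95 [557.4  24.6  -2.7]
2630 [445.   80.8  70.5] ((444.72418212890625, 81.20118713378906), 30.302316665649414)
349 [466.9 305.1  70. ] ((465.02032470703125, 320.0259704589844), 28.590858459472656)
2498 [554.6  33.3  70.6] ((555.6419677734375, 32.866851806640625), 30.128870010375977)
```

View pics/wrist1.png

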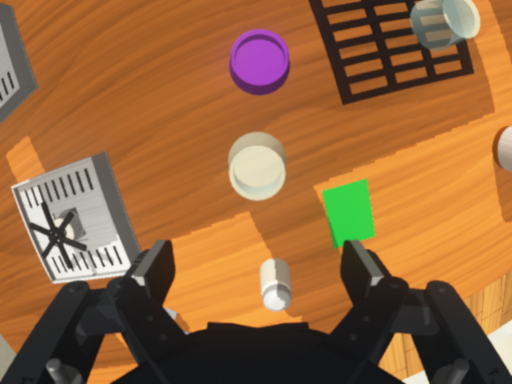

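The wrist picture shows the clear cup's foot at (257,170), between the purple cup at (260,58) and the shaker. A circle fitted to its depth points gives a centre of (555.6,32.9) and a radius of 30.1, as it should be. Now I descend.

Emit:
move_arm(
  steps=[
    [0,0,0,-0.0012,0.0004,-0.04,0.0854],
    [0,0,0,0,0,-0.04,0.0854],
    [0,0,0,0,0,-0.04,0.0854],
    [0,0,0,0,0,-0.025,0.0854],
    [0,0,0,0,0,-0.017,0.0854],
  ],
)

```text
clock: 3.75
eef_pos: [553.0, 36.3, 35.2]
tool_rot: [-3.141, -0.003, 2.754]
force: [0.1, -0.3, -0.0]
width: 85.6
gripper_force: 0.0
```

Emit:
move_arm(
  steps=[
    [0,0,0,0,0,0,0.06],
    [0,0,0,0,0,0,0.05],
    [0,0,0,0,0,0,0.05],
    [0,0,0,0,0,0,0.05],
    [0,0,0,0,0,0,0.05],
  ],
)

```text
clock: 4.25
eef_pos: [555.4, 34.8, 38.3]
tool_rot: [3.141, 0.001, 2.752]
force: [-0.1, -0.5, -0.3]
width: 49.9
gripper_force: 0.0
```

Emit:
move_arm(
  steps=[
    [0,0,0,0,0,0,0.05],
    [0,0,0,0,0,0,0.05],
    [0,0,0,0,0,0,0.05],
  ],
)

```text
clock: 4.55
eef_pos: [554.8, 34.7, 37.4]
tool_rot: [3.141, 0.0, 2.752]
force: [-0.4, 0.5, -1.3]
width: 50.0
gripper_force: 0.0
```

Run:
```python
from h import *
im,d=eyes.get_image("wrist"); im2,_=eyes.get_image("scene"); im3,_=eyes.get_image("side")
cv2.imwrite("pics/w2.png",np.vstack([cv2.resize(im,(400,300)),np.hstack([cv2.resize(im2[140:290,170:370],(400,300)),cv2.resize(im3[120:270,170:370],(400,300))])[:, :400]]))
cv2.imwrite("pics/w2.png",np.vstack([np.hstack([cv2.resize(im,(400,300)),cv2.resize(im2[140:290,170:370],(400,300))]),np.hstack([cv2.resize(im3[120:270,170:370],(400,300)),np.zeros((300,400,3),np.uint8)])]))
```

```text
(no output)
```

View pics/w2.png

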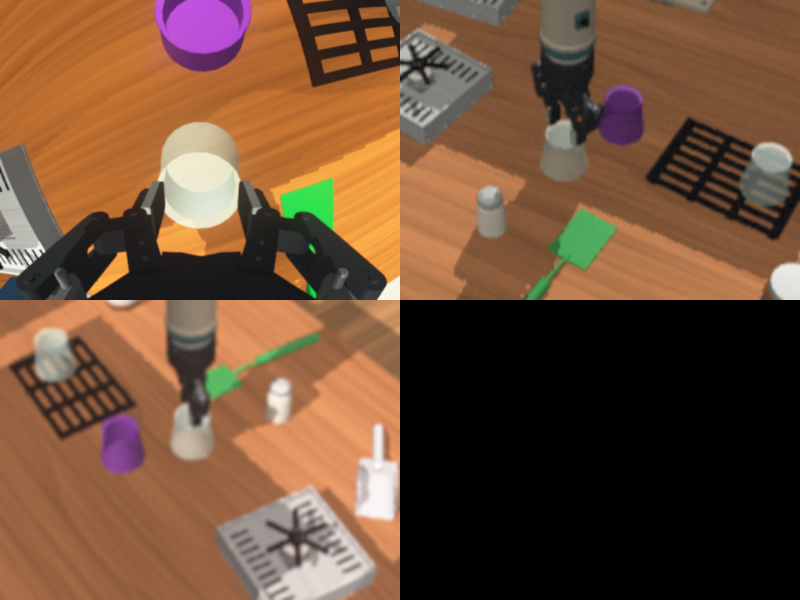

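The wrist view has the cup at (200,190) with the fingers on either side, yet the opening reads 50 mm with no force. I'll measure where the cup is relative to the pads.

```bash
cat >> h.py <<'E'
def wristP():
    k=eyes.calibration("wrist"); im,d=eyes.get_image("wrist")
    M,t=T(k); v,u=np.mgrid[0:384,0:512]
    dx,dy=u-k["cx"],v-k["cy"]; r=np.hypot(dx,dy)+1e-9; th=r/k["fx"]
    return im,d,np.dstack([np.tan(th)*dx/r*d,np.tan(th)*dy/r*d,d])@M.T+t
def proj(p):
    k=eyes.calibration("wrist"); M,t=T(k); c=M.T@(np.array(p)-t)
    r=np.hypot(c[0],c[1]); th=np.arctan2(r,c[2]); return np.array([k["cx"]+k["fx"]*th*c[0]/r,k["cy"]+k["fx"]*th*c[1]/r])
E
python3 - <<'E'
from h import *
im,d,P=wristP(); s=telemetry.read_state(); print(s["eef_pos"],s["width"],s["gripper_force"],s["force"])
e=s["eef_pos"]; a=R.from_euler('xyz',s["tool_rot"]).as_matrix()
for off in (0,19): 
  for w in (-25,0,25): print(off,w,proj(e+a@[0,w,-off]).round(0))
z=P[...,2]
for q in finder.cut_out("wrist","cup")[:4]:
    m=q["mask"]&(d>0); n=m&(abs(z-70)<6)
    print(q["confidence"],m.sum(),np.argwhere(m).mean(0).round(),n.sum(),z[m].max(),cv2.minEnclosingCircle(P[n][:,:2].astype(np.float32)) if n.sum()>20 else "")
# dark pixels (fingers) near: world positions
m=(d>0)&(im.max(2)<60)&(np.hypot(P[...,0]-e[0],P[...,1]-e[1])<70)&(z>20)&(z<110)
Q=(P[m]-e)@a
for s_ in (-1,1):
    q=Q[np.sign(Q[:,1])==s_]; i=q[q[:,2]>-30]; print(len(i), i.min(0).round(1) if len(i) else "", i.max(0).round(1) if len(i) else "")
for c in("scene","side"):
    eyes.get_image(c)
    for q in finder.pinpoint(c,"cup"): print(c,round(q["confidence"],2),world(c,q["location"]).round(1))
cv2.imwrite("pics/w3.png",cv2.resize(im[150:384,130:400],(800,600)))
E
```

```text
[554.7355118   34.67071734  37.25834565] 50.04024260852968 0.0 [ 0.17392305 -1.28430934  0.9268784 ]
0 -25 [218. 221.]
0 0 [258. 222.]
0 25 [297. 221.]
19 -25 [215. 234.]
19 0 [258. 234.]
19 25 [301. 234.]
0.87 11532 [224. 256.] 8234 77.74872003289863 ((555.4617309570312, 32.596981048583984), 30.336454391479492)
0.82 9142 [ 39. 259.] 7200 73.07453601479372 ((444.8747863769531, 80.92876434326172), 29.95151710510254)
0  
0  
scene 0.92 [441.3  83.5   1.9]
scene 0.82 [555.3  35.1   3.9]
side 0.77 [554.7  31.4  -0.8]
side 0.63 [ 4.435e+02  7.360e+01 -4.000e-01]
```

View pics/w3.png

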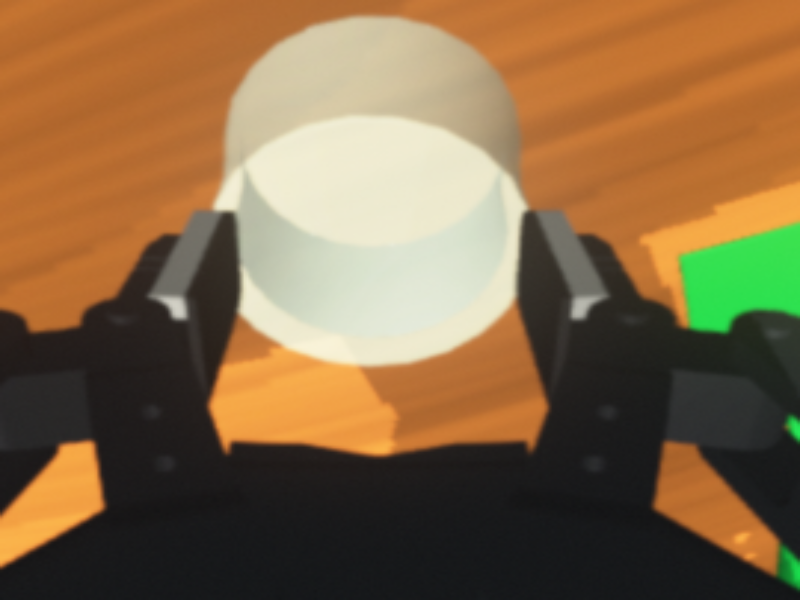

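The fingers are seen at the foot, tips at (225,210) and (530,210) in the crop, and the cup is still at (555.5,32.6). The gap looks closer to 60 mm than the reported 50, so I'll close further and watch the readings.

Emit:
move_arm(
  steps=[
    [0,0,0,0,0,0,0.045],
    [0,0,0,0,0,0,0.045],
    [0,0,0,0,0,0,0.045],
  ],
)

```text
clock: 5.3
eef_pos: [554.8, 34.6, 37.3]
tool_rot: [-3.142, -0.0, 2.752]
force: [0.3, 0.4, -0.1]
width: 45.0
gripper_force: 0.0
```

Run:
```python
from h import *
im,d,P=wristP(); s=telemetry.read_state(); print(s["eef_pos"],s["width"],s["gripper_force"],s["force"],s["torque"])
k=eyes.calibration("wrist");print(k["position"],k["attitude"])
z=P[...,2]
for q in finder.cut_out("wrist","cup")[:2]:
    m=q["mask"]&(d>0); n=m&(abs(z-70)<6); print(cv2.minEnclosingCircle(P[n][:,:2].astype(np.float32)))
# depth of fingers
for (u,v) in ((205,245),(207,234),(310,245),(312,238),(200,235),(316,235),(256,200),(256,262)): print(u,v,d[v,u],P[v,u].round(1),im[v,u])
cv2.imwrite("pics/w4.png",cv2.resize(im[150:384,130:400],(800,600)))
```

```text
[554.75837098  34.66379748  37.30375045] 44.592457666990036 0.0 [-0.46726747 -0.03271355  0.86533181] [-0.0185836  -0.05638299 -0.02704708]
[487.42858089  62.15443409 212.47682285] [ 2.85068154e+00 -3.01468062e-04  1.18120778e+00]
((555.2965087890625, 32.69743347167969), 30.1845703125)
((444.71417236328125, 80.9902572631836), 30.038480758666992)
205 245 133.60786 [535.7  16.4  91.6] [73 81 85]
207 234 145.18358 [535.4  15.5  79.5] [105 114 117]
310 245 133.10257 [553.8  61.   92.1] [81 89 92]
312 238 141.31204 [555.2  63.   83.6] [106 116 117]
200 235 144.59007 [534.3  12.2  80.2] [104 114 121]
316 235 143.4521 [555.7  65.4  81.3] [ 89 115 148]
256 200 149.36806 [530.8  43.7  70.7] [210 236 240]
256 262 159.60666 [563.9  30.   70.7] [211 229 224]
```

View pics/w4.png

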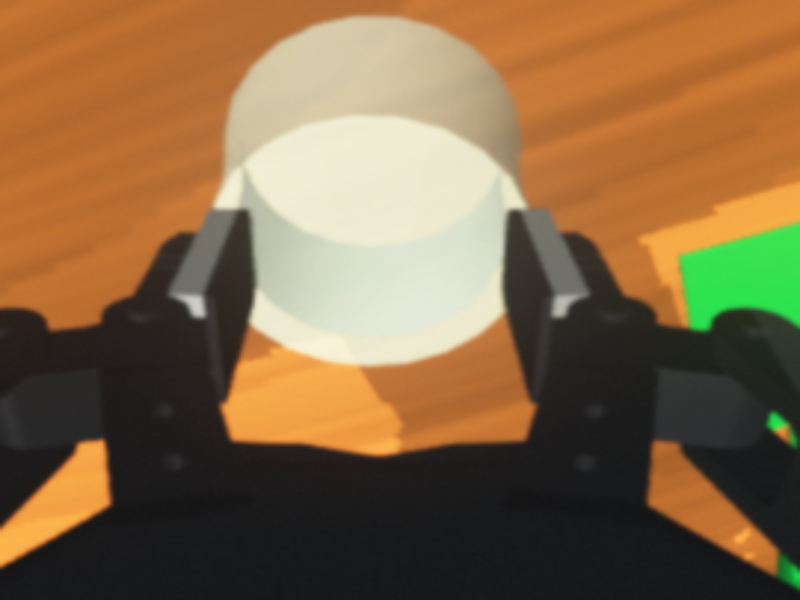

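Depth shows the pads at z of about 80, above the cup's 70 mm top, so the tips are well above the reported TCP. I'll measure the offset exactly before lowering.

Run:
```python
from h import *
im,d,P=wristP(); s=telemetry.read_state(); e=s["eef_pos"]; a=R.from_euler('xyz',s["tool_rot"]).as_matrix()
Q=(P-e)@a
for u in (204,210,214,302,306,312):
    print(u,[ (v,*Q[v,u].round(0).astype(int)) for v in range(222,262,4)])
c=eyes.get_image
for cam in ("scene","side"):
    im,d=c(cam); k=eyes.calibration(cam); M,t=T(k); v,u=np.mgrid[0:384,0:512]
    W=np.dstack([(u-k["cx"])/k["fx"]*d,(v-k["cy"])/k["fy"]*d,d])@M.T+t
    m=(d>0)&(np.hypot(W[...,0]-e[0],W[...,1]-e[1])<50)&(W[...,2]>20)&(W[...,2]<200)&(im.max(2)<70)
    print(cam,m.sum(),np.percentile(W[m][:,2],[1,5,20,50]).round() if m.any() else "")
```

```text
204 [(222, np.int64(-16), np.int64(-41), np.int64(36)), (226, np.int64(11), np.int64(-28), np.int64(-33)), (230, np.int64(8), np.int64(-29), np.int64(-32)), (234, np.int64(11), np.int64(-27), np.int64(-42)), (238, np.int64(10), np.int64(-26), np.int64(-46)), (242, np.int64(11), np.int64(-25), np.int64(-52)), (246, np.int64(11), np.int64(-24), np.int64(-55)), (250, np.int64(11), np.int64(-24), np.int64(-60)), (254, np.int64(10), np.int64(-23), np.int64(-62)), (258, np.int64(10), np.int64(-23), np.int64(-65))]
210 [(222, np.int64(13), np.int64(-25), np.int64(-33)), (226, np.int64(11), np.int64(-25), np.int64(-33)), (230, np.int64(8), np.int64(-25), np.int64(-32)), (234, np.int64(11), np.int64(-24), np.int64(-42)), (238, np.int64(11), np.int64(-23), np.int64(-47)), (242, np.int64(10), np.int64(-22), np.int64(-50)), (246, np.int64(8), np.int64(-22), np.int64(-51)), (250, np.int64(6), np.int64(-23), np.int64(-51)), (254, np.int64(4), np.int64(-23), np.int64(-51)), (258, np.int64(2), np.int64(-23), np.int64(-51))]
214 [(222, np.int64(13), np.int64(-23), np.int64(-33)), (226, np.int64(11), 
[... 1300 characters left out ...]
(8), np.int64(23), np.int64(-53)), (254, np.int64(6), np.int64(23), np.int64(-54)), (258, np.int64(4), np.int64(23), np.int64(-55))]
312 [(222, np.int64(-16), np.int64(43), np.int64(37)), (226, np.int64(-19), np.int64(43), np.int64(36)), (230, np.int64(-23), np.int64(43), np.int64(37)), (234, np.int64(11), np.int64(27), np.int64(-43)), (238, np.int64(10), np.int64(26), np.int64(-46)), (242, np.int64(11), np.int64(25), np.int64(-52)), (246, np.int64(10), np.int64(25), np.int64(-55)), (250, np.int64(11), np.int64(24), np.int64(-59)), (254, np.int64(11), np.int64(23), np.int64(-64)), (258, np.int64(10), np.int64(23), np.int64(-66))]
scene 368 [ 78.  85. 114. 146.]
side 121 [ 87.  93. 137. 166.]
```

The tips really are about 40 mm behind the reported TCP, at z≈77, and both the scene camera and the wrist depth show it. So I open, re-centre and lower 34 mm, which puts the tips at about 46 mm.

Emit:
move_arm(
  steps=[
    [0,0,0,0.0006,-0.0019,0.01,0.0854],
    [0,0,0,0,0,0,0.0854],
    [0,0,0,0,0,0,0.0854],
    [0,0,0,0,0,0,0.0854],
    [0,0,0,0,0,0,0.0854],
  ],
)

```text
clock: 6.05
eef_pos: [555.2, 32.8, 47.2]
tool_rot: [-3.142, -0.0, 2.752]
force: [-0.3, 0.6, -0.3]
width: 85.4
gripper_force: 0.0
```

Emit:
move_arm(
  steps=[
    [0,0,0,0,0,-0.015,0.0854],
    [0,0,0,0,0,-0.015,0.0854],
    [0,0,0,0,0,-0.01,0.0854],
    [0,0,0,0,0,-0.004,0.0854],
    [0,0,0,0,0,0,0.0854],
  ],
)

```text
clock: 6.55
eef_pos: [555.0, 32.8, 2.8]
tool_rot: [-3.141, -0.001, 2.752]
force: [-0.8, 0.4, -0.6]
width: 85.5
gripper_force: 0.0
```

Emit:
move_arm(
  steps=[
    [0,0,0,0,0,0,0.065],
    [0,0,0,0,0,0,0.05],
    [0,0,0,0,0,0,0.05],
    [0,0,0,0,0,0,0.05],
    [0,0,0,0,0,0,0.05],
  ],
)

```text
clock: 7.05
eef_pos: [555.9, 32.8, 4.7]
tool_rot: [3.141, 0.001, 2.752]
force: [-1.2, -0.1, 5.5]
width: 62.4
gripper_force: 63.4
```

Gripped, but 62.4 mm puts the tips on the flare. I'll regrip 4 mm higher.

Emit:
move_arm(
  steps=[
    [0,0,0,0,0,0,0.08],
    [0,0,0,0,0,0,0.08],
    [0,0,0,0,0,0.005,0.08],
    [0,0,0,0,0,0,0.055],
    [0,0,0,0,0,0,0.05],
  ],
)

```text
clock: 7.55
eef_pos: [556.6, 32.9, 10.4]
tool_rot: [3.14, 0.002, 2.752]
force: [-3.5, -1.2, 15.4]
width: 59.0
gripper_force: 94.7
```

Emit:
move_arm(
  steps=[
    [0,0,0,0,0,0,0.05],
    [0,0,0,0,0,0,0.05],
    [0,0,0,0,0,0,0.05],
    [0,0,0,0,0,0,0.05],
  ],
)

```text
clock: 7.95
eef_pos: [556.7, 32.7, 10.7]
tool_rot: [3.14, 0.003, 2.752]
force: [-2.5, -0.4, 19.6]
width: 59.0
gripper_force: 86.2
```

Run:
```python
from h import *
s=telemetry.read_state(); print(s["clock"],s["eef_pos"],s["width"],s["gripper_force"],s["force"],s["torque"])
```

```text
7.95 [556.74558998  32.72558951  10.69754958] 59.03044300752911 86.2257842766121 [-2.46386556 -0.38077608 19.59106361] [-0.25875522  0.6678555   0.16376329]
```

Good grip at 59 mm. When the rim is on the counter the measured TCP z is 10.7, so rim height ≈ eef z − 10.7. The arm's give is about 7 N/mm. Lift and carry.

Emit:
move_arm(
  steps=[
    [0,0,0,0,0,0.01,0.05],
    [0,0,0,0,0,0.025,0.05],
    [0,0,0,0,0,0.035,0.05],
    [0,0,0,0,0,0.03,0.05],
    [0,0,0,0,0,0.015,0.05],
  ],
)

```text
clock: 8.45
eef_pos: [556.4, 32.8, 125.8]
tool_rot: [3.14, 0.003, 2.752]
force: [-0.4, 0.2, -3.1]
width: 58.5
gripper_force: 88.7
```

Emit:
move_arm(
  steps=[
    [0,0,0,-0.002,-0.02,0,0.05],
    [0,0,0,-0.003,-0.032,0,0.05],
    [0,0,0,-0.003,-0.032,0,0.05],
    [0,0,0,-0.003,-0.032,0,0.05],
    [0,0,0,-0.003,-0.032,0,0.05],
  ],
)

```text
clock: 8.95
eef_pos: [540.7, -116.3, 123.1]
tool_rot: [-3.141, -0.001, 2.752]
force: [0.6, -0.3, -1.6]
width: 58.8
gripper_force: 88.7
```

Emit:
move_arm(
  steps=[
    [0,0,0,-0.003,-0.032,0,0.05],
    [0,0,0,-0.003,-0.032,0,0.05],
    [0,0,0,-0.003,-0.032,0,0.05],
    [0,0,0,-0.002,-0.026,0,0.05],
    [0,0,0,-0.001,-0.0135,0,0.05],
  ],
)

```text
clock: 9.45
eef_pos: [528.1, -253.9, 123.1]
tool_rot: [-3.14, -0.001, 2.748]
force: [-0.5, 0.2, -1.3]
width: 58.7
gripper_force: 88.7
```

Run:
```python
from h import *
im,d,P=wristP(); s=telemetry.read_state(); print(s["clock"],s["eef_pos"],s["tool_rot"],s["width"],s["gripper_force"],s["force"],s["torque"])
for q in finder.pinpoint("wrist","rinser_axis"): print(round(q["confidence"],2),world("wrist",q["location"]).round(1))
z=P[...,2]
for q in finder.cut_out("wrist","cup")[:2]:
    m=q["mask"]&(d>0)
    top=np.percentile(z[m],95) if m.any() else 0; n=m&(abs(z-top)<6); print(q["confidence"],m.sum(),top,cv2.minEnclosingCircle(P[n][:,:2].astype(np.float32)))
for c in ("scene","side"):
    i,_=eyes.get_image(c); cv2.imwrite(f"pics/{c}5.png",i)
    for n in ("cup","rinser_axis"):
        for q in finder.pinpoint(c,n): print(c,n,round(q["confidence"],2),world(c,q["location"]).round(1))
# tray rect from wrist depth
m=(d>0)&(z>25)&(z<55)&(np.hypot(P[...,0]-529,P[...,1]+251)<130)&(im.min(2)>60)
print(cv2.minAreaRect(P[m][:,:2].astype(np.float32)))
m=(d>0)&(z>50)&(z<92)&(np.hypot(P[...,0]-529,P[...,1]+251)<55)&(im.max(2)<60); print(m.sum(),np.percentile(z[m],[5,50,95]) if m.any() else "")
```

```text
9.5 [ 528.03302992 -255.47955384  123.10591201] [-3.13893982e+00  2.31189725e-04  2.74681883e+00] 58.306609433483274 88.7424617819488 [ 0.13989692 -2.70990654 -1.49955476] [-0.19359556  0.0124423  -0.04129151]
0.85 16282 183.48261731534203 ((527.611328125, -252.7638702392578), 30.77387046813965)
0.64 2030 69.60500163831232 ((447.6745910644531, 58.34672164916992), 15.9368314743042)
scene cup 0.83 [ 529.9 -247.4  117.6]
scene cup 0.79 [442.8  84.5   1.2]
scene rinser_axis 0.97 [ 238.4 -310.4   34.6]
scene rinser_axis 0.73 [ 529.6 -251.2   33.8]
side cup 0.88 [446.8  77.2   2.2]
side cup 0.73 [ 527.5 -248.3  114. ]
side cup 0.68 [674.6 424.7  -3.5]
side cup 0.29 [ 530.1 -255.3   33.5]
side rinser_axis 0.69 [ 529.7 -254.2   34.8]
side rinser_axis 0.59 [ 234.  -314.8   34.9]
side rinser_axis 0.43 [ 528.9 -249.6  114.3]
((528.6654663085938, -251.13131713867188), (170.73489379882812, 169.99908447265625), 80.66008758544922)
415 [71.47334689 72.77156885 73.93108276]
```

The tray centre measures (528.7,−251.1) with sides of 170 mm, and the arm tops are at about 72.8. So I expect contact at eef z≈83.5 and the stop at ≈71.5. I descend to 90 first.

Emit:
move_arm(
  steps=[
    [0,0,0,0,0,-0.015,0.05],
    [0,0,0,0,0,-0.012,0.05],
    [0,0,0,0,0,-0.005,0.05],
    [0,0,0,0,0,0,0.05],
    [0,0,0,0,0,0,0.05],
  ],
)

```text
clock: 10.4
eef_pos: [529.6, -250.7, 91.4]
tool_rot: [3.142, 0.0, 2.752]
force: [0.3, 0.2, -1.5]
width: 58.8
gripper_force: 88.7
```

Run:
```python
from h import *
im,d,P=wristP(); s=telemetry.read_state(); print(s["clock"],s["eef_pos"],s["tool_rot"],s["force"])
z=P[...,2]
for q in finder.cut_out("wrist","cup")[:1]:
    m=q["mask"]&(d>0)
    top=np.percentile(z[m],80); n=m&(abs(z-top)<4); print(top,cv2.minEnclosingCircle(P[n][:,:2].astype(np.float32)))
m=(d>0)&(z>25)&(z<55)&(np.hypot(P[...,0]-529,P[...,1]+251)<130)&(im.min(2)>60)
print(cv2.minAreaRect(P[m][:,:2].astype(np.float32)))
```

```text
10.45 [ 529.71001788 -250.88758251   91.63999277] [-3.14155078e+00  6.32966962e-04  2.75177111e+00] [ 0.79494832 -0.18526773 -1.33357193]
151.2797508903377 ((528.996826171875, -250.53237915039062), 30.36124038696289)
((528.788818359375, -251.31732177734375), (170.8887939453125, 170.26715087890625), 80.73612976074219)
```

The cup is centred within 1 mm. Now I creep down, reading the force.

Emit:
move_arm(
  steps=[
    [0,0,0,0,0,-0.003,0.05],
    [0,0,0,0,0,-0.003,0.05],
    [0,0,0,0,0,-0.002,0.05],
    [0,0,0,0,0,-0.002,0.05],
    [0,0,0,0,0,0,0.05],
  ],
)

```text
clock: 11.0
eef_pos: [529.3, -250.7, 81.4]
tool_rot: [3.142, -0.0, 2.752]
force: [-1.6, 1.0, 2.0]
width: 58.6
gripper_force: 89.4
```

Emit:
move_arm(
  steps=[
    [0,0,0,0,0,-0.002,0.05],
    [0,0,0,0,0,-0.001,0.05],
    [0,0,0,0,0,0,0.05],
  ],
)

```text
clock: 11.3
eef_pos: [529.3, -250.7, 78.4]
tool_rot: [3.142, -0.0, 2.752]
force: [-1.6, 1.0, 3.4]
width: 58.5
gripper_force: 89.7
```

Emit:
move_arm(
  steps=[
    [0,0,0,0,0,-0.002,0.05],
    [0,0,0,0,0,-0.001,0.05],
    [0,0,0,0,0,0,0.05],
  ],
)

```text
clock: 11.6
eef_pos: [529.3, -250.7, 75.4]
tool_rot: [-3.142, -0.0, 2.752]
force: [-1.7, 0.9, 5.3]
width: 58.9
gripper_force: 90.0
```

Emit:
move_arm(
  steps=[
    [0,0,0,0,0,-0.002,0.05],
    [0,0,0,0,0,-0.001,0.05],
    [0,0,0,0,0,0,0.05],
  ],
)

```text
clock: 11.9
eef_pos: [529.4, -250.8, 72.5]
tool_rot: [3.142, -0.0, 2.752]
force: [-3.2, 1.8, 6.9]
width: 58.8
gripper_force: 90.3
```

Emit:
move_arm(
  steps=[
    [0,0,0,0,0,-0.001,0.05],
    [0,0,0,0,0,0,0.05],
  ],
)

```text
clock: 12.1
eef_pos: [529.4, -250.8, 71.6]
tool_rot: [-3.142, 0.0, 2.752]
force: [-2.8, 1.2, 7.9]
width: 59.1
gripper_force: 90.4
```

Emit:
move_arm(
  steps=[
    [0,0,0,0,0,-0.001,0.05],
    [0,0,0,0,0,0,0.05],
  ],
)

```text
clock: 12.3
eef_pos: [529.4, -250.8, 71.0]
tool_rot: [3.142, 0.0, 2.752]
force: [-3.1, 1.9, 8.7]
width: 58.7
gripper_force: 91.5
```

Emit:
move_arm(
  steps=[
    [0,0,0,0,0,-0.001,0.05],
    [0,0,0,0,0,0,0.05],
    [0,0,0,0,0,0,0.05],
  ],
)

```text
clock: 12.6
eef_pos: [529.6, -250.8, 70.9]
tool_rot: [3.142, 0.001, 2.752]
force: [-4.4, 1.0, 16.9]
width: 59.2
gripper_force: 92.8
```

Emit:
move_arm(
  steps=[
    [0,0,0,0,0,-0.0005,0.05],
    [0,0,0,0,0,0,0.05],
    [0,0,0,0,0,0,0.05],
  ],
)

```text
clock: 12.9
eef_pos: [529.7, -250.9, 70.9]
tool_rot: [3.142, 0.001, 2.752]
force: [-5.0, 2.6, 19.4]
width: 58.9
gripper_force: 93.1
```

The star is hard on its stop: z stays at 70.9 while the force rises, with contact at about 21 N. Hold.

Emit:
move_arm(
  steps=[
    [0,0,0,0,0,0,0.05],
    [0,0,0,0,0,0,0.05],
    [0,0,0,0,0,0,0.05],
    [0,0,0,0,0,0,0.05],
    [0,0,0,0,0,0,0.05],
  ],
)

```text
clock: 13.4
eef_pos: [529.6, -250.9, 70.9]
tool_rot: [3.142, 0.001, 2.752]
force: [-5.8, 1.7, 19.0]
width: 59.1
gripper_force: 93.1
```

Emit:
move_arm(
  steps=[
    [0,0,0,0,0,0,0.05],
    [0,0,0,0,0,0,0.05],
    [0,0,0,0,0,0,0.05],
    [0,0,0,0,0,0,0.05],
    [0,0,0,0,0,0,0.05],
  ],
)

```text
clock: 13.9
eef_pos: [529.7, -250.9, 70.9]
tool_rot: [3.142, 0.001, 2.752]
force: [-5.0, 1.9, 18.4]
width: 59.0
gripper_force: 93.1
```

Emit:
move_arm(
  steps=[
    [0,0,0,0,0,0,0.05],
    [0,0,0,0,0,0,0.05],
    [0,0,0,0,0,0,0.05],
    [0,0,0,0,0,0,0.05],
    [0,0,0,0,0,0,0.05],
  ],
)

```text
clock: 14.4
eef_pos: [529.7, -250.8, 70.9]
tool_rot: [3.141, 0.001, 2.752]
force: [-4.7, 2.8, 19.0]
width: 58.5
gripper_force: 93.1
```

Emit:
move_arm(
  steps=[
    [0,0,0,0,0,0,0.05],
    [0,0,0,0,0,0,0.05],
    [0,0,0,0,0,0,0.05],
    [0,0,0,0,0,0,0.05],
    [0,0,0,0,0,0,0.05],
  ],
)

```text
clock: 14.9
eef_pos: [529.6, -250.9, 70.9]
tool_rot: [3.142, 0.001, 2.752]
force: [-5.8, 3.2, 19.5]
width: 59.2
gripper_force: 93.1
```

Held for over 2 s. Now I lift slowly off the star and carry the cup to the trivet.

Emit:
move_arm(
  steps=[
    [0,0,0,0,0,0.004,0.05],
    [0,0,0,0,0,0.008,0.05],
    [0,0,0,0,0,0.012,0.05],
    [0,0,0,0,0,0.02,0.05],
    [0,0,0,0,0,0.012,0.05],
  ],
)

```text
clock: 15.4
eef_pos: [530.1, -251.1, 126.0]
tool_rot: [-3.142, 0.002, 2.752]
force: [0.7, -0.3, -2.6]
width: 59.0
gripper_force: 89.1
```

Emit:
move_arm(
  steps=[
    [0,0,0,-0.0056,0.02,0,0.05],
    [0,0,0,-0.0056,0.039,0,0.05],
    [0,0,0,-0.0056,0.039,0,0.05],
    [0,0,0,-0.0056,0.039,0,0.05],
    [0,0,0,-0.0056,0.039,0,0.05],
  ],
)

```text
clock: 15.9
eef_pos: [501.3, -73.3, 125.0]
tool_rot: [3.141, 0.001, 2.751]
force: [0.8, 0.5, -2.0]
width: 58.8
gripper_force: 89.0
```

Emit:
move_arm(
  steps=[
    [0,0,0,-0.0056,0.039,0,0.05],
    [0,0,0,-0.0056,0.039,0,0.05],
    [0,0,0,-0.0056,0.039,0,0.05],
    [0,0,0,-0.0056,0.039,0,0.05],
    [0,0,0,-0.0056,0.039,0,0.05],
  ],
)

```text
clock: 16.4
eef_pos: [473.3, 121.9, 125.0]
tool_rot: [3.141, 0.001, 2.752]
force: [0.8, 0.6, -1.6]
width: 59.0
gripper_force: 89.0
```

Emit:
move_arm(
  steps=[
    [0,0,0,-0.0056,0.039,0,0.05],
    [0,0,0,-0.0056,0.039,0,0.05],
    [0,0,0,-0.0056,0.025,0,0.05],
    [0,0,0,0,0,0,0.05],
    [0,0,0,0,0,0,0.05],
  ],
)

```text
clock: 16.9
eef_pos: [456.5, 223.7, 124.8]
tool_rot: [-3.141, 0.0, 2.754]
force: [0.6, -0.5, -2.3]
width: 59.1
gripper_force: 89.0
```

Run:
```python
from h import *
im,d,P=wristP(); s=telemetry.read_state(); print(s["clock"],s["eef_pos"],s["tool_rot"],s["force"],s["width"])
z=P[...,2]; cv2.imwrite("pics/w6.png",im)
for q in finder.cut_out("wrist","cup")[:3]:
    m=q["mask"]&(d>0)
    top=np.percentile(z[m],80); n=m&(abs(z-top)<4); print(top,cv2.minEnclosingCircle(P[n][:,:2].astype(np.float32)))
m=(d>0)&(z>5)&(z<14)&(np.hypot(P[...,0]-461,P[...,1]-273)<150)&(im.max(2)<70)
print(cv2.minAreaRect(P[m][:,:2].astype(np.float32)))
for c in ("wrist","scene","side"):
    if c!="wrist": eyes.get_image(c)
    for n in ("cup","cup_done","trivet"):
        for q in finder.pinpoint(c,n)[:3]: print(c,n,round(q["confidence"],2),world(c,q["location"]).round(1))
```

```text
16.95 [456.70382307 222.5272872  124.76324125] [-3.14087384e+00  2.94854257e-04  2.75148828e+00] [ 0.46628759  0.63833451 -3.17107868] 58.833946243779685
70.61862049117558 ((444.0240478515625, 81.63218688964844), 30.38231658935547)
184.72447969025117 ((455.96881103515625, 223.4316864013672), 30.57630157470703)
73.30710039667986 ((533.9226684570312, -238.09683227539062), 40.684661865234375)
((460.9723205566406, 274.64154052734375), (215.84873962402344, 146.96743774414062), 85.54206848144531)
wrist cup 0.79 [454.2 219.7 112.8]
wrist cup 0.61 [440.3  75.3   4.7]
wrist cup_done 0.74 [460.8 329.1  11.3]
wrist trivet 0.56 [462.9 274.4   1. ]
scene cup 0.61 [456.7 222.4 118. ]
scene cup 0.57 [439.7  83.6   4.2]
scene cup_done 0.65 [462.8 330.4   7.4]
scene trivet 0.66 [462.5 276.5   1.8]
side cup 0.82 [443.9  77.1  -1.9]
side cup 0.56 [454.6 221.5 115.6]
side cup_done 0.73 [465.2 329.8   8.8]
side trivet 0.76 [462.7 273.1   5.2]
side trivet 0.69 [ 525.2 -256.2   33.4]
```

View pics/w6.png

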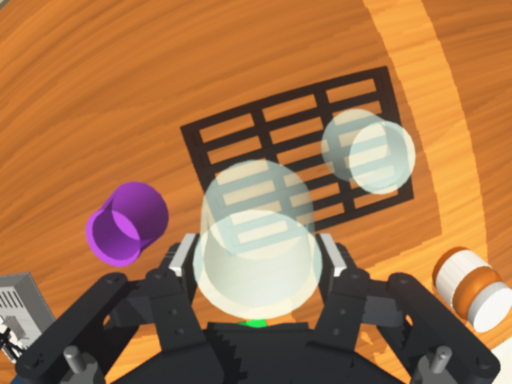

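The wrist picture shows the held cup at (258,260) over the free half, with cup_done at (380,155) clear of it. In the trivet frame the cup is at about (−1,−52) mm. I lower it; touch-down is expected at eef z≈20.7.

Emit:
move_arm(
  steps=[
    [0,0,0,0,0,-0.02,0.05],
    [0,0,0,0,0,-0.03,0.05],
    [0,0,0,0,0,-0.028,0.05],
    [0,0,0,0,0,-0.015,0.05],
    [0,0,0,0,0,-0.005,0.05],
  ],
)

```text
clock: 18.05
eef_pos: [455.5, 222.7, 25.2]
tool_rot: [-3.139, -0.002, 2.752]
force: [-1.0, -0.3, -2.0]
width: 58.8
gripper_force: 89.0
```

Emit:
move_arm(
  steps=[
    [0,0,0,0,0,0,0.05],
    [0,0,0,0,0,-0.002,0.05],
    [0,0,0,0,0,-0.001,0.05],
    [0,0,0,0,0,-0.001,0.05],
    [0,0,0,0,0,0,0.05],
  ],
)

```text
clock: 18.55
eef_pos: [456.8, 223.5, 23.2]
tool_rot: [3.141, 0.0, 2.752]
force: [0.7, 0.0, -2.1]
width: 59.0
gripper_force: 89.0
```

Emit:
move_arm(
  steps=[
    [0,0,0,0,0,-0.001,0.05],
    [0,0,0,0,0,0,0.05],
  ],
)

```text
clock: 18.75
eef_pos: [456.6, 223.3, 21.9]
tool_rot: [3.142, -0.0, 2.752]
force: [-0.1, 0.3, -3.3]
width: 58.5
gripper_force: 89.0
```

Emit:
move_arm(
  steps=[
    [0,0,0,0,0,-0.001,0.05],
    [0,0,0,0,0,0,0.05],
  ],
)

```text
clock: 18.95
eef_pos: [456.6, 223.3, 20.9]
tool_rot: [3.141, -0.0, 2.752]
force: [0.0, -0.6, 0.7]
width: 59.0
gripper_force: 89.8
```

Emit:
move_arm(
  steps=[
    [0,0,0,0,0,-0.0005,0.05],
    [0,0,0,0,0,0,0.05],
  ],
)

```text
clock: 19.15
eef_pos: [456.5, 223.4, 20.9]
tool_rot: [3.141, -0.0, 2.752]
force: [-2.8, -0.5, 5.9]
width: 58.8
gripper_force: 90.7
```

Emit:
move_arm(
  steps=[
    [0,0,0,0,0,-0.0005,0.05],
    [0,0,0,0,0,0,0.05],
  ],
)

```text
clock: 19.35
eef_pos: [456.5, 223.4, 20.8]
tool_rot: [3.141, -0.0, 2.752]
force: [-3.0, -1.2, 10.9]
width: 58.9
gripper_force: 91.6
```

The cup is on the trivet. I ease off the load, then open and rise.

Emit:
move_arm(
  steps=[
    [0,0,0,0,0,0.0005,0.05],
    [0,0,0,0,0,0,0.062],
    [0,0,0,0,0,0,0.07],
    [0,0,0,0,0,0,0.08],
    [0,0,0,0,0,0,0.08],
  ],
)

```text
clock: 19.85
eef_pos: [456.6, 223.2, 20.2]
tool_rot: [-3.141, -0.0, 2.752]
force: [-0.3, 0.7, 0.4]
width: 80.2
gripper_force: 0.0
```

Emit:
move_arm(
  steps=[
    [0,0,0,0,0,0,0.08],
    [0,0,0,0,0,0.01,0.08],
    [0,0,0,0,0,0.025,0.08],
    [0,0,0,0,0,0.04,0.08],
    [0,0,0,0,0,0.04,0.08],
  ],
)

```text
clock: 20.35
eef_pos: [456.1, 222.9, 136.9]
tool_rot: [-3.141, -0.001, 2.752]
force: [0.2, 0.6, 0.3]
width: 80.1
gripper_force: 0.0
```

Emit:
move_arm(
  steps=[
    [0,0,0,0,0,0.04,0.08],
    [0,0,0,0,0,0.04,0.08],
    [0,0,0,0,0,0,0.08],
    [0,0,0,0,0,0,0.08],
  ],
)

```text
clock: 20.75
eef_pos: [456.8, 223.5, 216.6]
tool_rot: [3.14, 0.001, 2.752]
force: [-1.0, -0.7, 1.1]
width: 80.0
gripper_force: 0.0
```

Run:
```python
from h import *
im,d,P=wristP(); s=telemetry.read_state(); print(s["clock"],s["eef_pos"],s["force"],s["width"])
z=P[...,2]; cv2.imwrite("pics/w7.png",im)
for q in finder.cut_out("wrist","cup")[:4]:
    m=q["mask"]&(d>0)
    n=m&(z>66)&(z<86); print(z[n].min(),z[n].max(),z[n].mean(),cv2.minEnclosingCircle(P[n][:,:2].astype(np.float32)))
eyes.get_image("scene")
for n in ("cup","cup_done"):
    for q in finder.pinpoint("scene",n)[:3]: print(n,round(q["confidence"],2),world("scene",q["location"]).round(1))
```

```text
20.8 [455.98926933 223.05006133 215.34299537] [-0.23527529 -0.42136123 -0.77058821] 80.22537424262465
66.42717772981399 82.77640595100644 80.37714102002033 ((455.83111572265625, 223.76747131347656), 30.198545455932617)
66.04473305163043 72.80928056035054 70.3614285418355 ((443.2947082519531, 81.75830841064453), 30.48171043395996)
cup 0.96 [458.1 226.   15.9]
cup 0.71 [4.397e+02 8.220e+01 2.000e-01]
cup_done 0.75 [464.3 332.    7. ]
```

View pics/w7.png

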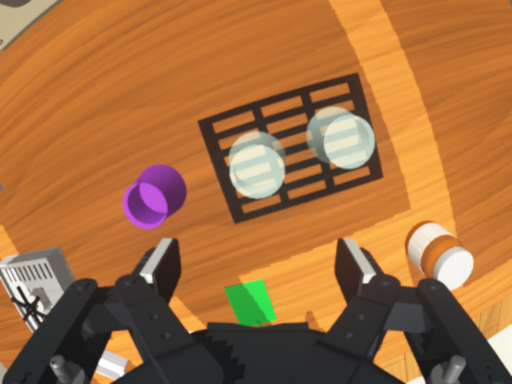

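The picture shows the cup upright, mouth down, on the free half at (257,165) with its foot at z≈80. It is clear of cup_done at (345,138), and the gripper is free. Handing in.

```bash
python3 -c "
from h import *
print(ctrl.finish_job())"
```

```text
the job is handed in; nothing more can be done
None
```

The cup was rinsed with the star held hard against its stop for over 2 s at about 21 N, then set gently mouth down on the trivet's free half, about 108 mm centre to centre from the other cup; the job is handed in, but no verdict was returned.

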